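Show a big marble under the inspection ring, then tip it into the ashtray

TASK

Press the rubber paddle of the spring-loaded chute to roll the big green marble along it, bring the marble to rest under the brass inspection ring and keep it still and centred there (to within 15 mm) for at least 4 seconds while it is checked for chips. Then roll it on off the open end into the bakelite ashtray and let the chute spring back to its home tilt. Do not touch the marble, keep it slower than 0.4 m/s on the chute, do not spill it, and leave the ring, the ashtray and the other goods where they are.

Things in the scene. Friction and masses are not known exactly. Their poses are not given: they have to be found in the camera images.
- stand: Fixed wooden stand of the tilting chute. Origin on the work surface, straight under the chute's pivot; y axis points level along the chute towards its open end, x is level and crosswise (the paddle is on the -x side), z up. The pivot is an axis along x, 60 mm above the origin. Plinth 130 mm (x) by 300 mm (y from -180 to 120), 12 mm thick.
- chute (a joint): Tilt of the chute, rad; 0 at home (where the spring holds it at the start: open end raised 0.07 rad), growing as the paddle is pressed; 0.07 = level; 0.15 = stop, open end 0.08 rad low. Spring 5 Nm/rad, preload 0.8 Nm at home, damping 1 Nm s/rad, chute 0.6 kg: the paddle takes about 5 N near home, 6 to 7 N level, 9 N at the stop. Released, it goes home by itself in about 1 s.
- paddle (a point): Centre of the top of the round black rubber paddle, 46 mm across, 8 mm thick, on a steel arm at the robot side of the chute near its open end: 95 mm to -x, 180 mm to +y and 34 mm above the pivot in the chute's frame. Its top is about 107 mm above the work surface at home, 94 mm with the chute level. Press it with shut fingers: 1.8 mm down is 0.01 rad.
- loupe (a joint): Where the brass ring is clamped along the chute, in m: the ring's centre lies at y = -0.060 + this value along the chute (from the pivot, positive towards the open end), 0 to 0.14. Differs each time, clamped tight (15 N); leave it.
- ring_mark (a point): Where the marble's centre must be kept: on the chute's centre line under the middle of the brass ring, at the height of the marble's centre. Its y axis points along the chute to the open end and tilts with it. The ring lies flat, 64 mm across outside (wire 6 mm), 47 mm above this point, on an arm from the far (+x) side wall; the marble passes under it.
- marble_center (a point): Centre of the green glass marble, 40 mm in diameter, nominally 84 g. It starts at rest against the load stop at the closed low end, at y = -190 mm along the chute.
- ashtray_floor (a point): Centre of the inner floor of the loose round black bakelite ashtray (0.45 kg) on the work surface below the open end. Floor 12 mm above the work surface, rim 34 mm; 132 mm across outside, about 100 mm inside at the floor. Its near rim is under the chute's lip; a marble that rolls off the lip drops into it, its centre then 32 mm above the work surface.
- ashtray: The same ashtray; origin at the centre of its underside, z up.
- marble: The green marble as a body; its origin is a point of its skin that turns as it rolls: use marble_center for its place.
- shot_glass: Bystander: chrome shot glass, 48 mm across, 60 mm high, origin at the centre of its underside. Leave it.
- jug: Bystander: clay jug, 110 mm across, 150 mm high, origin at the centre of its underside. Leave it.
- doorstop: Bystander: black rubber doorstop wedge, 110 x 38 x 36 mm, origin at the centre of its underside. Leave it.
- load_stop (a point): Middle of the stop that closes the low end of the chute, at y = -210 mm along the chute from the pivot, 21 mm above the V's bottom line. The chute is a straight V trough 420 mm long, lined grey; each face slopes 20 degrees, so the marble's centre runs 21.3 mm above the bottom line and rolls with about 0.69 g x sin(tilt from level), with little drag.
- lip (a point): Bottom of the V at the open end of the chute, at y = +210 mm along the chute; the pivot axis crosses the V's bottom line at y = 0. The side walls reach 30 mm above the bottom line and are 74 mm apart over their outsides. Axes: y along the chute to the open end, tilting with it.
There are look-alikes about, which are no part of the job. Of the things like the marble, leave any that is purple or red; of the rest the smaller one is meant.

How it is judged (in metres and radians):
On the way, in this order (a step that is already met when the one before it is completed fails the run):
1. the marble is kept still within 15 mm of the middle of the ring for 4 s (y of marble_center in the frame of ring_mark between -0.015 and 0.015 m and x of marble_center in the frame of ring_mark between -0.015 and 0.015 m and z of marble_center in the frame of ring_mark between -0.015 and 0.015 m and linear speed of marble below 0.07 m/s), for 4 s.
2. the marble lies in the ashtray (horizontal distance between marble_center and ashtray_floor below 0.05 m and z of marble_center in the frame of ashtray_floor between 0.015 and 0.028 m), for 0.2 s.
At the end, for the whole second after the job is handed in: The marble rests inside the upright ashtray (centre within 50 mm of the ashtray's centre, on its floor, slower than 0.06 m/s) and the chute is back at its home stop (joint under 0.015 rad) (all of step 2 and linear speed of marble below 0.06 m/s and value of joint chute below 0.015 rad and angle between ashtray's own z axis and vertical below 0.1 rad); the robot touches nothing.
It fails at once if the robot touches the marble (contact force between marble and the fingers above 0.2 N or contact force between marble and the arm above 0.2 N).
It fails at once if the marble runs at 0.4 m/s or more on the chute (linear speed of marble above 0.4 m/s and y of marble_center in the frame of stand below 0.2 m).
It fails at once if the marble is spilled onto the work surface (height (world z) of marble_center below 0.026 m).
It fails at once if the ring is shifted (over 50 mm in all, tilting included) or the ashtray pushed away (over 30 mm) (distance of ring_mark from where it was at the start of the episode above 0.05 m or distance of ashtray from where it was at the start of the episode above 0.03 m).
It fails at once if the shot glass, jug or doorstop is knocked out of place (over 30 mm) (distance of any of shot_glass, jug, doorstop from where it was at the start of the episode above 0.03 m).
It also fails if it takes over 67 s, if anything falls off the work surface, if the arm or the gripper's body presses on something with over 40 N, if the wrist force passes 120 N, or if a joint passes its speed limit or range.

ROBOT

A 6-joint arm with a two-finger parallel gripper is mounted at the origin on the work surface. World frame = base frame: x ahead of the robot, y to its left, z up, the work surface at z = 0. Lengths are in m, angles in degrees, forces in N, time in s.
With the tool pointing down it reaches from about 0.4 to 0.825 m from the base axis. Payload 7 kg.
Tool frame: the origin (TCP) lies on the centre line of the jaws, within the pads' length; the fingertips stand 11 mm ahead of it and the grasp point (between the pads) lies 8 mm behind it; z points along the fingers, y is the direction in which the jaws open and shut (so a half turn about z gives the same grasp; the last joint's range is limited). The gripper opens to 88 mm and grips with 3 to 60 N. Pads are 19 mm wide; open, the fingers measure 130 mm over their backs; the gripper's body (78 mm by 193 mm) begins 47 mm behind the grasp point.
Start: joints at [90.418, 20.546, 0.682, 0, -70.136, -16.507], TCP at [0.187, 0.649, 0.238] pointing down, gripper open.
Joint ranges: [-176.03, 176.03], [-82.01, 121.73], [-58.28, 71.71], [-173.87, 95.51], [-174.79, -0.11], [-173.66, 173.66]. Speed limits (degrees/s): [136.94, 136.94, 172.46, 180, 180, 180].

INTERFACE

Orientations are given as [roll, pitch, yaw] about the fixed x, y, z axes, in that order (R = Rz(yaw) Ry(pitch) Rx(roll)).
In Python, from plant import ctrl, cams, order gives the robot as it stands.
- The arm moves only by the tool jog_arm, never from a script. Its argument "motion" is a list of rows, each an object with "offset": the shift along the tool's x, y, z in mm, a list of three; "roll": the turn about the tool's z in rad; "hand": the finger opening in mm, from 0 to 87.6. A call has 1 to 20 rows; each row is the pose to reach, as a shift and turn from the pose commanded when the call began, along the tool's axes at that moment; what a row does not reach only later rows make up. A row lasts 1/12 s, in which the tool goes at most 41.7 mm and 7.16 degrees, less where a joint would pass 70% of its speed; a pose out of reach is approached as far as the arm can. A call with a gripper value outside its range is refused whole. The fingers move at their own pace and stop on an object; the grip force is fixed at half the most. Time passes only in rows, so rows that repeat a pose let the fingers close. It gives the time, the measured TCP pose, the force and the opening at its end, in the units of the state.
- ctrl.get_obs(): the state, without advancing time (a new reading comes with each control period).
- cams.snapshot(name): name is "side" or "top" or "wrist"; returns a dict with "img" (400x640x3 uint8, red, green, blue), "K" (3x3 intrinsics, pixels), "cam_to_world" (4x4, takes a point from camera to world coordinates); the wrist camera has in their place "T_tool_cam" (4x4, takes a point from camera to tool coordinates, whose origin is the TCP and whose axes are the flange's). Camera axes: x right, y down, z forward; pixel columns grow to the right and rows downward; lengths in m; the calibration is good to about 2 mm. A picture is of the moment at which its call begins: read the wrist's pose just before it. There is no depth.
- order.close_job(): hands the job in, once; it reports no verdict.
The state is a dict: "clock": time; "joint_pos": joint angles; "qvel": joint speeds; "tau": joint torques, N m; "tool_pos": TCP position; "orientation": TCP orientation; "force": force on the tool from outside, world axes, zero at the start; "moment": the same for the moment, N m; "opening": finger opening in m.
Only numpy, scipy, OpenCV 4.12 (cv2) and the standard library are available. Lean on these libraries where they do the work, as an engineer would, in place of code of your own. Each camera call takes 0.05 s, during which the arm holds its last target. There are 200 camera calls.

## Working session

There is one attempt and no reset: what is moved stays moved. The work goes in short steps, Python scripts to look and compute and a tool call to move; the robot and the scene stay as the last step left them, time stands still between calls to the robot, and variables do not carry over. Pictures are saved under pics/ and viewed, about 8 in all and at most 12, crops included, and the job is handed in when it is done.

Besides the shell and the picture viewer there is one more tool, called after "Call:" by a JSON object that holds its "api" and its "payload", one argument or row to a line. jog_arm: Moves the arm, as the interface text tells. Its arguments: {"type":"object","properties":{"motion":{"type":"array"}},"required":["motion"]}

```bash
mkdir -p pics; ls; cat > h.py <<'E'
import numpy as np, cv2
from plant import ctrl, cams, order
from scipy.spatial.transform import Rotation as R
def snap(n, f=None):
    o=ctrl.get_obs(); s=cams.snapshot(n)
    if 'cam_to_world' in s: T=np.array(s['cam_to_world'])
    else:
        W=np.eye(4); W[:3,:3]=R.from_euler('xyz',o['orientation'],degrees=True).as_matrix(); W[:3,3]=o['tool_pos']; T=W@np.array(s['T_tool_cam'])
    if f: cv2.imwrite('pics/'+f,s['img'][:,:,::-1])
    return s['img'],np.array(s['K']),T
def ray(K,T,u,v):
    d=T[:3,:3]@np.linalg.solve(K,[u,v,1.]); return T[:3,3],d/np.linalg.norm(d)
def plane(K,T,u,v,z):
    p,d=ray(K,T,u,v); return p+d*(z-p[2])/d[2]
def proj(K,T,P):
    c=np.linalg.inv(T)@np.append(P,1); q=K@c[:3]; return q[:2]/q[2]
def tri(rs):
    A=sum(np.eye(3)-np.outer(d,d) for p,d in rs); b=sum((np.eye(3)-np.outer(d,d))@p for p,d in rs); return np.linalg.solve(A,b)
E
python3 - <<'E'
from h import *
print(ctrl.get_obs())
for n in('top','side'):
    i,K,T=snap(n,n+'0.png'); print(n,K.tolist(),T.round(3).tolist())
E
```

```text
pics
{'clock': 0.0, 'joint_pos': array([ 9.04193088e+01,  2.05915000e+01,  6.33855097e-01, -2.01473405e-02,
       -7.01372311e+01, -1.65065508e+01]), 'qvel': array([-0.04600444, -0.04160833, -0.06340908,  0.00231112,  0.02331119,
        0.0009063 ]), 'tau': array([-8.63951955e-04, -5.82716918e+01,  2.93047106e+01,  6.99704289e+00,
        6.87337102e-03, -1.72168834e-04]), 'tool_pos': array([0.18694066, 0.64809762, 0.23662249]), 'orientation': array([ 1.79903652e+02, -8.80000783e-03, -1.60940957e+01]), 'force': array([ 0.42036949, -0.6950825 , -0.80348984]), 'moment': array([-0.03802154,  0.00417059, -0.03110593]), 'opening': 0.087470614658712}
top [[445.1845597859609, 0.0, 310.9841466192338], [0.0, 445.1845597859609, 203.11794834595557], [0.0, 0.0, 1.0]] [[-0.023, -0.976, 0.216, 0.287], [-1.0, 0.023, -0.003, -0.098], [-0.002, -0.216, -0.976, 1.143], [0.0, 0.0, 0.0, 1.0]]
side [[473.15664014601015, 0.0, 316.83206731545164], [0.0, 473.15664014601015, 205.62153457897034], [0.0, 0.0, 1.0]] [[0.876, -0.285, 0.389, 0.09], [-0.482, -0.517, 0.708, -0.842], [-0.001, -0.807, -0.59, 0.733], [0.0, 0.0, 0.0, 1.0]]
```

View pics/top0.png

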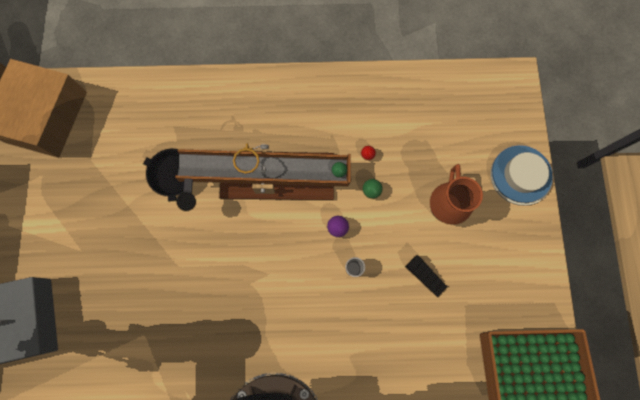

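View pics/side0.png

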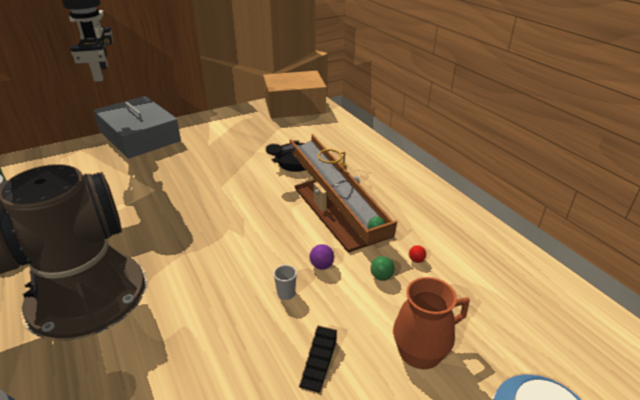

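The top view shows the chute from (350,170) at its closed end to (178,163) at its open end, with the ring near (246,160), the marble at (339,170), and the paddle near (186,201). The side view shows the same layout, with the marble at (376,222), the ring at (331,157), and the paddle near (273,148).

```bash
python3 - <<'E'
from h import *
t=cv2.imread('pics/top0.png'); s=cv2.imread('pics/side0.png')
a=cv2.resize(t[135:225,135:365],None,fx=3.4,fy=3.4,interpolation=cv2.INTER_CUBIC)
b=cv2.resize(s[125:255,255:405],None,fx=2.2,fy=2.2,interpolation=cv2.INTER_CUBIC)
c=np.zeros((a.shape[0]+b.shape[0],a.shape[1],3),np.uint8); c[:a.shape[0]]=a; c[a.shape[0]:,:b.shape[1]]=b
cv2.imwrite('pics/c1.png',c); print(c.shape)
def comps(im,m,box):
    M=np.zeros(m.shape,np.uint8); x0,y0,x1,y1=box; M[y0:y1,x0:x1]=m[y0:y1,x0:x1]*255
    n,_,st,ce=cv2.connectedComponentsWithStats(M); return [(st[i].tolist(),ce[i].round(1).tolist()) for i in range(1,n) if st[i,4]>15]
for nm,im,box in(('top',t,(135,135,400,215)),('side',s,(255,125,405,290))):
    h=cv2.cvtColor(im,cv2.COLOR_BGR2HSV); H,S,V=[h[...,k].astype(int) for k in range(3)]
    print(nm,'green',comps(im,(H>50)&(H<90)&(S>90),box))
    print(nm,'brass',comps(im,(H>14)&(H<28)&(S>150)&(V>70),box))
    print(nm,'dark',comps(im,(V<40),box))
E
```

```text
(592, 782, 3)
top green [([332, 163, 15, 14, 159], [339.0, 169.4]), ([363, 179, 19, 19, 268], [372.0, 188.1])]
top brass [([233, 144, 26, 29, 174], [246.1, 156.9])]
top dark [([145, 150, 50, 60, 1529], [167.8, 177.7])]
side green [([369, 217, 15, 11, 108], [375.2, 221.5]), ([372, 256, 22, 24, 405], [382.2, 267.7])]
side brass [([318, 148, 27, 16, 123], [331.7, 155.5]), ([340, 160, 6, 9, 28], [342.9, 163.8])]
side dark [([267, 145, 38, 26, 496], [284.7, 158.1])]
```

View pics/c1.png

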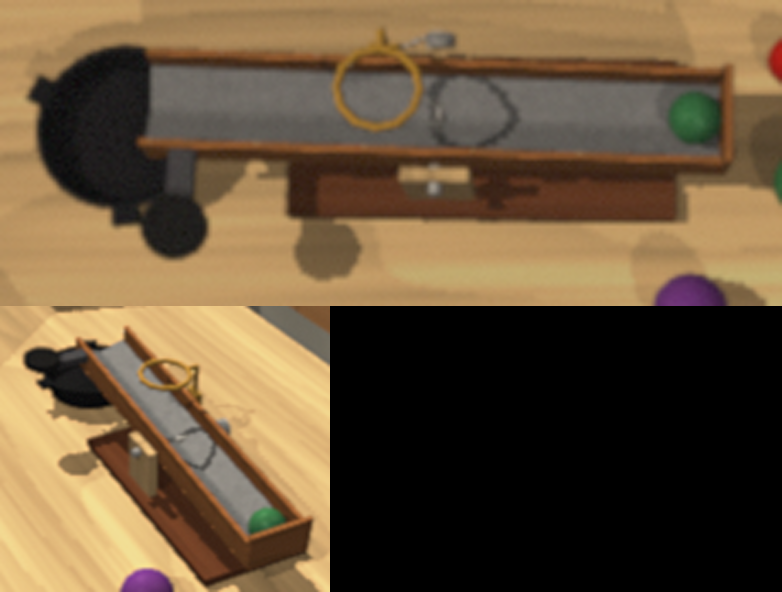

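The enlarged crops give these positions:
- **Paddle disc:** top (186.3,201.3), side (274.5,148.6)
- **Ring centre:** top (246,160.6), side (330.5,156.4)
- **Marble:** at the closed end

Next I triangulate these points and check their heights.

```bash
cat >> h.py <<'E'
def cr(x,y,f,u0,v0): return (x+.5)/f-.5+u0,(y+.5)/f-.5+v0
E
python3 - <<'E'
from h import *
_,Kt,Tt=snap('top'); _,Ks,Ts=snap('side')
t=lambda x,y:cr(x,y,3.4,135,135); s=lambda x,y:cr(x,y-306,2.2,255,125)
pts={'paddle':(t(174,224),s(43,358)),'ring':(t(377,87),s(166,374)),'marble':(t(695,117),s(266,521)),
'nearwall_lip':(t(142,142),s(83,340)),'farwall_lip':(t(146,51),s(127,328)),'near_closed':(t(729,163),s(247,541)),'far_closed':(t(731,67),s(309,520))}
P={}
for k,(a,b) in pts.items():
    r1,r2=ray(Kt,Tt,*a),ray(Ks,Ts,*b); X=tri([r1,r2]); P[k]=X
    print(k,X.round(4),'res mm',[round(1000*np.linalg.norm(np.cross(X-p,d)),1) for p,d in(r1,r2)])
for k,z in(('paddle',.107),('ring',.131),('marble',.068)):
    (a,b)=pts[k]; print(k,plane(Kt,Tt,*a,z).round(4),plane(Ks,Ts,*b,z).round(4))
# top walls at known heights
L=.06+.030+.21*.07; C=.06+.03-.21*.07
q={k:plane(Kt,Tt,*pts[k][0],L if 'lip' in k else C) for k in pts if 'lip' in k or 'closed' in k}
for k in q: print(k,q[k].round(4))
lip=(q['nearwall_lip']+q['farwall_lip'])/2; cl=(q['near_closed']+q['far_closed'])/2
d=(lip-cl)[:2]; print('len',np.linalg.norm(d),'yaw of y axis',np.degrees(np.arctan2(d[1],d[0])))
y=d/np.linalg.norm(d); x=np.array([y[1],-y[0]]); piv=((lip+cl)/2)[:2]; print('pivot',piv,'x',x,'y',y)
for k in P: print(k,'chute xy',((P[k][:2]-piv)@x).round(4),((P[k][:2]-piv)@y).round(4))
pad=piv-.095*x+.18*y; print('paddle predicted',pad)
E
```

```text
paddle [0.5312 0.1988 0.1031] res mm [np.float64(0.3), np.float64(0.3)]
ring [0.6203 0.0525 0.1298] res mm [np.float64(0.0), np.float64(0.0)]
marble [ 0.6092 -0.173   0.075 ] res mm [np.float64(0.5), np.float64(0.5)]
nearwall_lip [0.5958 0.2245 0.0984] res mm [np.float64(2.3), np.float64(2.3)]
farwall_lip [0.6621 0.2249 0.0991] res mm [np.float64(0.2), np.float64(0.2)]
near_closed [ 0.5715 -0.1957  0.0801] res mm [np.float64(1.4), np.float64(1.4)]
far_closed [ 0.6438 -0.2     0.0821] res mm [np.float64(1.5), np.float64(1.5)]
paddle [0.5306 0.1976 0.107 ] [0.5281 0.1924 0.107 ]
ring [0.62   0.0523 0.131 ] [0.6192 0.0507 0.131 ]
marble [ 0.6118 -0.1737  0.068 ] [ 0.6142 -0.1658  0.068 ]
nearwall_lip [0.5917 0.2233 0.1047]
farwall_lip [0.6599 0.2233 0.1047]
near_closed [ 0.574  -0.1967  0.0753]
far_closed [ 0.6475 -0.2013  0.0753]
len 0.4225043327402916 yaw of y axis 87.96395796278739
pivot [0.61826103 0.01214792] x [ 0.99936868 -0.03552816] y [0.03552816 0.99936868]
paddle chute xy -0.0937 0.1834
ring chute xy 0.0006 0.0404
marble chute xy -0.0025 -0.1854
nearwall_lip chute xy -0.03 0.2115
farwall_lip chute xy 0.0362 0.2142
near_closed chute xy -0.0394 -0.2094
far_closed chute xy 0.033 -0.2111
paddle predicted [0.52971607 0.19540946]
```

Heights and sizes agree with the text: paddle about 0.103–0.107 high, ring about 0.130, chute 0.42 m long, ring near y = +0.04 along the chute. I now travel to above the paddle with the fingers shut.

Call:
{"api": "jog_arm", "payload": {
  "motion": [
    {"offset":[0,0,-40],"roll":0,"hand":0},
    {"offset":[455,338,-40],"roll":-0.28,"hand":0},
    {"offset":[455,338,-40],"roll":-0.28,"hand":0},
    {"offset":[455,338,-40],"roll":-0.28,"hand":0},
    {"offset":[455,338,-40],"roll":-0.28,"hand":0},
    {"offset":[455,338,-40],"roll":-0.28,"hand":0},
    {"offset":[455,338,-40],"roll":-0.28,"hand":0},
    {"offset":[455,338,-40],"roll":-0.28,"hand":0},
    {"offset":[455,338,-40],"roll":-0.28,"hand":0},
    {"offset":[455,338,-40],"roll":-0.28,"hand":0},
    {"offset":[455,338,-40],"roll":-0.28,"hand":0},
    {"offset":[455,338,-40],"roll":-0.28,"hand":0},
    {"offset":[455,338,-40],"roll":-0.28,"hand":0},
    {"offset":[455,338,-40],"roll":-0.28,"hand":0},
    {"offset":[455,338,-40],"roll":-0.28,"hand":0},
    {"offset":[455,338,-40],"roll":-0.28,"hand":0},
    {"offset":[455,338,-40],"roll":-0.28,"hand":0},
    {"offset":[455,338,30],"roll":-0.28,"hand":0},
    {"offset":[455,338,60],"roll":-0.28,"hand":0},
    {"offset":[455,338,60],"roll":-0.28,"hand":0}
  ]
}}

```text
clock: 1.87
tool_pos: [0.5275, 0.1973, 0.1728]
orientation: [179.9, 0.3, -0.1]
force: [-0.5, -0.7, -0.9]
opening: 0.0006
```

```bash
python3 - <<'E'
from h import *
o=ctrl.get_obs(); print(o['tool_pos'],o['force'])
w,Kw,Tw=snap('wrist'); t,Kt,Tt=snap('top')
a=cv2.resize(w,(480,300)); b=cv2.resize(t[120:240,130:370],(560,280),interpolation=cv2.INTER_CUBIC)
c=np.zeros((580,560,3),np.uint8); c[:300,:480]=a; c[300:]=b
cv2.imwrite('pics/c2.png',c[:,:,::-1])
print('tip proj wrist', proj(Kw,Tw,o['tool_pos']-[0,0,.011])*.75)
print('paddle predicted in wrist', proj(Kw,Tw,[.530,.1976,.107])*.75)
E
```

```text
[0.52752216 0.19729327 0.17275644] [-0.45504748 -0.66830161 -0.89838762]
tip proj wrist [240.6918294  179.88769733]
paddle predicted in wrist [240.2154946  155.66780174]
```

View pics/c2.png

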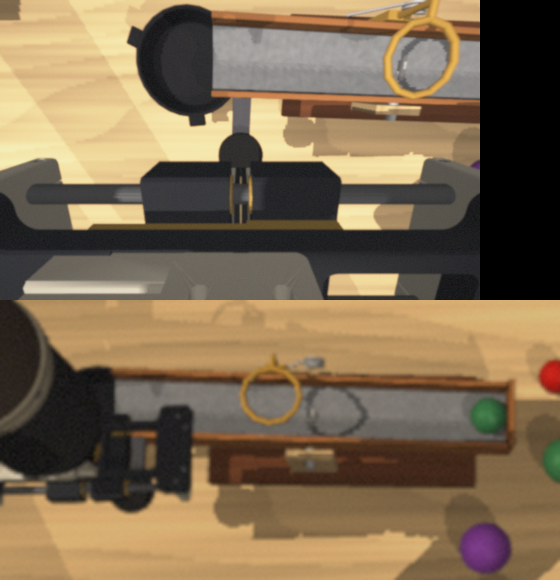

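The wrist view shows the paddle at (240,155) in the 480-wide image, exactly where my estimate predicts it. The top view still sees the marble and ring clearly past the gripper. Next I descend to just above the paddle.

Call:
{"api": "jog_arm", "payload": {
  "motion": [
    {"offset":[2.5,0,30],"roll":0,"hand":0},
    {"offset":[2.5,0,50],"roll":0,"hand":0},
    {"offset":[2.5,0,53],"roll":0,"hand":0},
    {"offset":[2.5,0,53],"roll":0,"hand":0},
    {"offset":[2.5,0,53],"roll":0,"hand":0}
  ]
}}

```text
clock: 2.38
tool_pos: [0.534, 0.1987, 0.1266]
orientation: [-179.9, -0.1, 0.0]
force: [0.0, 1.0, 0.5]
opening: 0.0007
```

```bash
cat >> h.py <<'E'
YAX=np.array([.0265,.99965])  # chute axis in world xy
def seg(t,Kt,Tt,z=.0813):
    h=cv2.cvtColor(t,cv2.COLOR_RGB2HSV).astype(int); H,S,V=h[...,0],h[...,1],h[...,2]
    m=((H>48)&(H<92)&(S>90)).astype(np.uint8)*255; m[:, :100]=0; m[:145]=0; m[179:]=0; m[:,352:]=0
    c=[k for k in cv2.findContours(m,cv2.RETR_EXTERNAL,cv2.CHAIN_APPROX_NONE)[0]]
    if not c: return None
    pts=np.vstack([k for k in c if len(k)>3] or c); (u,v),r=cv2.minEnclosingCircle(pts)
    mm=cv2.moments(cv2.convexHull(pts)); cu,cv_=(mm['m10']/mm['m00'],mm['m01']/mm['m00']) if mm['m00'] else (u,v)
    P=plane(Kt,Tt,cu,cv_,z); return float(P[:2]@YAX),round(cu,1),round(cv_,1),round(r,1)
def ringc(t,Kt,Tt,z):
    h=cv2.cvtColor(t,cv2.COLOR_RGB2HSV).astype(int); H,S,V=h[...,0],h[...,1],h[...,2]
    m=((H>14)&(H<28)&(S>150)&(V>70)).astype(np.uint8)*255; m[:148]=0; m[180:]=0; m[:,:200]=0; m[:,300:]=0
    pts=cv2.findNonZero(m); e=cv2.fitEllipse(cv2.convexHull(pts)); P=plane(Kt,Tt,*e[0],z); return float(P[:2]@YAX),e[0],e[1],P
def look(n=1,z=.0813):
    for k in range(n):
        o=ctrl.get_obs(); t,Kt,Tt=snap('top'); s=seg(t,Kt,Tt,z)
        print('t %.3f z %.2f F %.1f s %s'%(o['clock'],o['tool_pos'][2]*1000,o['force'][2],None if s is None else [round(s[0]*1000,1)]+list(s[1:])))
    return t,Kt,Tt
E
python3 - <<'E'
from h import *
t,Kt,Tt=look(1,.068); print(ringc(t,Kt,Tt,.131))
E
```

```text
t 2.383 z 126.60 F 0.5 s [-157.3, 339.0, 169.5, 7.2]
(0.06898469819161844, (245.45396423339844, 159.61538696289062), (25.414045333862305, 26.36516761779785), array([0.62153853, 0.05253231, 0.131     ]))
```

Call:
{"api": "jog_arm", "payload": {
  "motion": [
    {"offset":[-3,0,6],"roll":0,"hand":0},
    {"offset":[-3,0,6],"roll":0,"hand":0},
    {"offset":[-3,0,6],"roll":0,"hand":0},
    {"offset":[-3,0,6],"roll":0,"hand":0}
  ]
}}

```text
clock: 2.77
tool_pos: [0.5302, 0.1977, 0.119]
orientation: [-180.0, -0.0, -0.0]
force: [0.3, -0.3, -0.2]
opening: 0.0006
```

Call:
{"api": "jog_arm", "payload": {
  "motion": [
    {"offset":[0,0,2],"roll":0,"hand":0},
    {"offset":[0,0,2],"roll":0,"hand":0},
    {"offset":[0,0,2],"roll":0,"hand":0}
  ]
}}

```text
clock: 3.02
tool_pos: [0.5304, 0.1981, 0.1171]
orientation: [-180.0, -0.0, -0.0]
force: [-2.0, 1.6, 5.1]
opening: 0.0003
```

Call:
{"api": "jog_arm", "payload": {
  "motion": [
    {"offset":[0,0,2],"roll":0,"hand":0},
    {"offset":[0,0,2],"roll":0,"hand":0},
    {"offset":[0,0,2],"roll":0,"hand":0}
  ]
}}

```text
clock: 3.27
tool_pos: [0.5305, 0.1985, 0.1152]
orientation: [-179.9, -0.1, -0.0]
force: [-3.2, 2.7, 5.5]
opening: -0.0
```

Call:
{"api": "jog_arm", "payload": {
  "motion": [
    {"offset":[0,0,2],"roll":0,"hand":0},
    {"offset":[0,0,2],"roll":0,"hand":0},
    {"offset":[0,0,2],"roll":0,"hand":0}
  ]
}}

```text
clock: 3.52
tool_pos: [0.5306, 0.1987, 0.1133]
orientation: [-179.9, -0.1, -0.0]
force: [-1.9, 3.7, 6.2]
opening: 0.0001
```

Force rises to 5 N between TCP z = 0.119 and 0.117, so contact is near 0.118 and level should be near 0.1054. Now I start the roll at about 4 mm below level.

Call:
{"api": "jog_arm", "payload": {
  "motion": [
    {"offset":[0,0,4],"roll":0,"hand":0},
    {"offset":[0,0,8],"roll":0,"hand":0},
    {"offset":[0,0,12],"roll":0,"hand":0},
    {"offset":[0,0,12],"roll":0,"hand":0},
    {"offset":[0,0,12],"roll":0,"hand":0},
    {"offset":[0,0,12],"roll":0,"hand":0},
    {"offset":[0,0,12],"roll":0,"hand":0}
  ]
}}

```text
clock: 4.1
tool_pos: [0.5315, 0.1997, 0.1021]
orientation: [-179.8, -0.2, 0.0]
force: [-3.1, 5.2, 8.5]
opening: 0.0002
```

```bash
python3 - <<'E'
from h import *
look(2)
E
```

```text
t 4.100 z 102.07 F 8.5 s [-155.2, 338.5, 167.1, 7.3]
t 4.150 z 102.08 F 9.4 s [-155.3, 338.5, 167.2, 7.3]
```

Call:
{"api": "jog_arm", "payload": {
  "motion": [
    {"offset":[0,0,1.5],"roll":0,"hand":0},
    {"offset":[0,0,1.5],"roll":0,"hand":0},
    {"offset":[0,0,1.5],"roll":0,"hand":0}
  ]
}}

```text
clock: 4.45
tool_pos: [0.5316, 0.2, 0.1006]
orientation: [-179.8, -0.2, 0.0]
force: [-3.7, 6.5, 9.3]
opening: 0.0009
```

```bash
python3 - <<'E'
from h import *
look(2)
E
```

```text
t 4.450 z 100.65 F 9.3 s [-154.6, 338.2, 167.0, 7.2]
t 4.500 z 100.66 F 9.6 s [-155.0, 338.4, 167.0, 7.2]
```

```bash
python3 - <<'E'
from h import *
t,Kt,Tt=look(1); r=ringc(t,Kt,Tt,.131); print(r)
s,Ks,Ts=snap('side'); 
a=cv2.resize(t[135:225,135:365],None,fx=3.4,fy=3.4,interpolation=cv2.INTER_CUBIC)
b=cv2.resize(s[125:255,255:405],None,fx=2.2,fy=2.2,interpolation=cv2.INTER_CUBIC)
c=np.zeros((a.shape[0]+b.shape[0],a.shape[1],3),np.uint8); c[:a.shape[0]]=a; c[a.shape[0]:,:b.shape[1]]=b
cv2.imwrite('pics/c3.png',c[:,:,::-1])
E
```

```text
t 4.550 z 100.69 F 9.1 s [-154.6, 338.2, 167.0, 7.2]
(0.06473896751373766, (247.25892639160156, 159.01669311523438), (24.43239402770996, 38.81610870361328), array([0.62292759, 0.04824827, 0.131     ]))
```

View pics/c3.png

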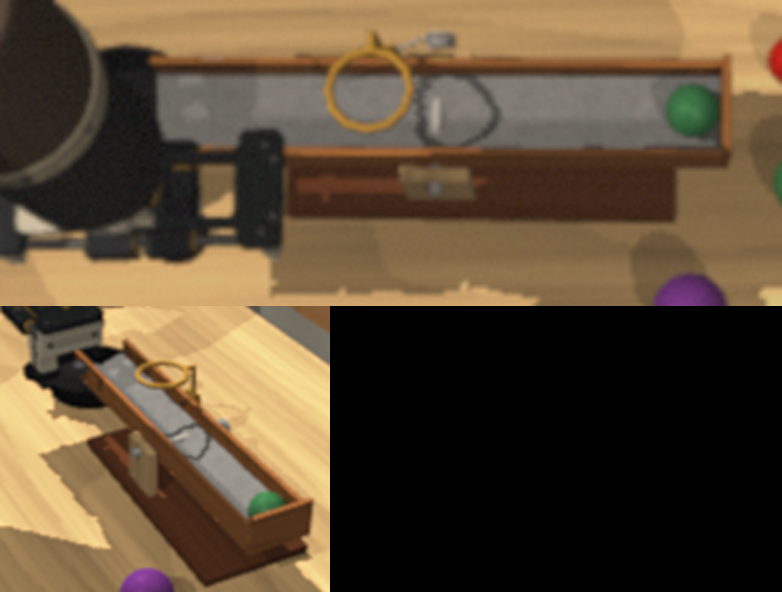

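Ring, walls and marble have all moved, consistent with the chute tilting by about 0.09 rad, but the marble (crop (693,110)) is still at the stop. Next I press a little further and relieve the sideways drag on the pad.

Call:
{"api": "jog_arm", "payload": {
  "motion": [
    {"offset":[0,-1.5,1],"roll":0,"hand":0},
    {"offset":[0,-2.5,1.5],"roll":0,"hand":0},
    {"offset":[0,-2.5,1.5],"roll":0,"hand":0}
  ]
}}

```text
clock: 4.9
tool_pos: [0.5315, 0.2005, 0.0988]
orientation: [-180.0, -0.2, 0.0]
force: [1.1, -1.8, 8.3]
opening: 0.0007
```

```bash
python3 - <<'E'
from h import *
look(2)
E
```

```text
t 4.900 z 98.82 F 8.3 s [-154.0, 338.0, 166.5, 7.2]
t 4.950 z 98.84 F 7.6 s [-153.8, 337.9, 166.9, 7.4]
```

Call:
{"api": "jog_arm", "payload": {
  "motion": [
    {"offset":[0,0,1],"roll":0,"hand":0},
    {"offset":[0,0,1],"roll":0,"hand":0},
    {"offset":[0,0,1],"roll":0,"hand":0}
  ]
}}

```text
clock: 5.25
tool_pos: [0.5315, 0.2006, 0.0979]
orientation: [-180.0, -0.2, -0.0]
force: [0.9, -1.2, 8.2]
opening: 0.0006
```

```bash
python3 - <<'E'
from h import *
look(2)
E
```

```text
t 5.250 z 97.89 F 8.2 s [-149.5, 336.2, 166.6, 7.2]
t 5.300 z 97.90 F 8.5 s [-149.2, 336.1, 166.6, 7.3]
```

Call:
{"api": "jog_arm", "payload": {
  "motion": [
    {"offset":[0,0,0],"roll":0,"hand":0},
    {"offset":[0,0,0],"roll":0,"hand":0},
    {"offset":[0,0,0],"roll":0,"hand":0},
    {"offset":[0,0,0],"roll":0,"hand":0}
  ]
}}

```text
clock: 5.68
tool_pos: [0.5315, 0.2006, 0.0979]
orientation: [-180.0, -0.2, -0.0]
force: [-0.3, -0.4, 7.9]
opening: 0.0004
```

```bash
python3 - <<'E'
from h import *
look(2)
E
```

```text
t 5.683 z 97.94 F 7.9 s [-137.9, 331.5, 166.6, 7.2]
t 5.733 z 97.95 F 8.6 s [-136.6, 331.0, 166.5, 7.2]
```

Call:
{"api": "jog_arm", "payload": {
  "motion": [
    {"offset":[0,0,1.5],"roll":0,"hand":0},
    {"offset":[0,0,1.5],"roll":0,"hand":0},
    {"offset":[0,0,1.5],"roll":0,"hand":0},
    {"offset":[0,0,1.5],"roll":0,"hand":0},
    {"offset":[0,0,1.5],"roll":0,"hand":0},
    {"offset":[0,0,1.5],"roll":0,"hand":0}
  ]
}}

```text
clock: 6.28
tool_pos: [0.5315, 0.2008, 0.0965]
orientation: [-179.9, -0.2, -0.0]
force: [-0.4, 0.1, 8.3]
opening: 0.0004
```

```bash
python3 - <<'E'
from h import *
look(2)
E
```

```text
t 6.283 z 96.46 F 8.3 s [-107.9, 319.4, 166.6, 7.1]
t 6.333 z 96.49 F 8.2 s [-104.3, 318.0, 166.5, 7.2]
```

Call:
{"api": "jog_arm", "payload": {
  "motion": [
    {"offset":[0,0,0],"roll":0,"hand":0},
    {"offset":[0,0,0],"roll":0,"hand":0},
    {"offset":[0,0,-1.5],"roll":0,"hand":0},
    {"offset":[0,0,-2.5],"roll":0,"hand":0},
    {"offset":[0,0,-2.5],"roll":0,"hand":0},
    {"offset":[0,0,-2.5],"roll":0,"hand":0}
  ]
}}

```text
clock: 6.88
tool_pos: [0.5315, 0.2005, 0.0989]
orientation: [-180.0, -0.2, -0.0]
force: [0.6, -1.4, 7.0]
opening: 0.0002
```

```bash
python3 - <<'E'
from h import *
look(2)
E
```

```text
t 6.883 z 98.91 F 7.0 s [-59.9, 300.2, 166.6, 7.2]
t 6.933 z 98.87 F 7.5 s [-56.0, 298.6, 166.7, 7.1]
```

Call:
{"api": "jog_arm", "payload": {
  "motion": [
    {"offset":[0,0,0],"roll":0,"hand":0},
    {"offset":[0,0,0],"roll":0,"hand":0},
    {"offset":[0,0,0],"roll":0,"hand":0},
    {"offset":[0,0,0],"roll":0,"hand":0},
    {"offset":[0,0,0],"roll":0,"hand":0}
  ]
}}

```text
clock: 7.4
tool_pos: [0.5315, 0.2005, 0.0988]
orientation: [-180.0, -0.2, -0.0]
force: [0.3, -1.3, 8.3]
opening: 0.0007
```

```bash
python3 - <<'E'
from h import *
look(2)
E
```

```text
t 7.400 z 98.85 F 8.3 s [-25.6, 286.3, 166.7, 7.4]
t 7.450 z 98.84 F 7.8 s [-22.6, 285.2, 166.6, 7.3]
```

Call:
{"api": "jog_arm", "payload": {
  "motion": [
    {"offset":[0,0,0.8],"roll":0,"hand":0},
    {"offset":[0,0,0.8],"roll":0,"hand":0},
    {"offset":[0,0,0.8],"roll":0,"hand":0},
    {"offset":[0,0,0.8],"roll":0,"hand":0},
    {"offset":[0,0,0.8],"roll":0,"hand":0},
    {"offset":[0,0,0.8],"roll":0,"hand":0}
  ]
}}

```text
clock: 8.0
tool_pos: [0.5315, 0.2006, 0.0981]
orientation: [-180.0, -0.2, -0.0]
force: [-0.3, -1.3, 7.9]
opening: 0.0003
```

```bash
python3 - <<'E'
from h import *
t,Kt,Tt=look(2); print(ringc(t,Kt,Tt,.128))
E
```

```text
t 8.000 z 98.08 F 7.9 s [8.0, 272.9, 166.6, 7.2]
t 8.050 z 98.07 F 7.1 s [11.0, 271.6, 166.7, 7.2]
(0.09795626896275472, (233.44776916503906, 161.2481689453125), (25.27764320373535, 69.41092681884766), array([0.61914166, 0.08157757, 0.128     ]))
```

Call:
{"api": "jog_arm", "payload": {
  "motion": [
    {"offset":[0,0,-0.5],"roll":0,"hand":0},
    {"offset":[0,0,-0.5],"roll":0,"hand":0},
    {"offset":[0,0,-0.5],"roll":0,"hand":0},
    {"offset":[0,0,-0.5],"roll":0,"hand":0},
    {"offset":[0,0,-0.5],"roll":0,"hand":0}
  ]
}}

```text
clock: 8.52
tool_pos: [0.5315, 0.2005, 0.0985]
orientation: [-180.0, -0.2, -0.0]
force: [0.4, -0.5, 7.8]
opening: 0.0001
```

```bash
python3 - <<'E'
from h import *
t,Kt,Tt=look(2); cv2.imwrite('pics/now.png',t[:,:,::-1])
P=plane(Kt,Tt,*cr(369,88,3.4,135,135),.1275); print('c3 ring',P,P[:2]@YAX)
P=plane(Kt,Tt,*cr(377,87,3.4,135,135),.131); print('home ring',P,P[:2]@YAX)
a=cv2.resize(t[135:190,200:300],None,fx=6,fy=6,interpolation=cv2.INTER_CUBIC); cv2.imwrite('pics/c4.png',a[:,:,::-1])
E
```

```text
t 8.517 z 98.52 F 7.8 s [36.6, 261.4, 166.6, 7.2]
t 8.567 z 98.52 F 6.6 s [38.5, 260.6, 166.7, 7.0]
c3 ring [0.62054038 0.05846899 0.1275    ] 0.07489284652441558
home ring [0.61998946 0.05233985 0.131     ] 0.06875125319121268
```

View pics/c4.png

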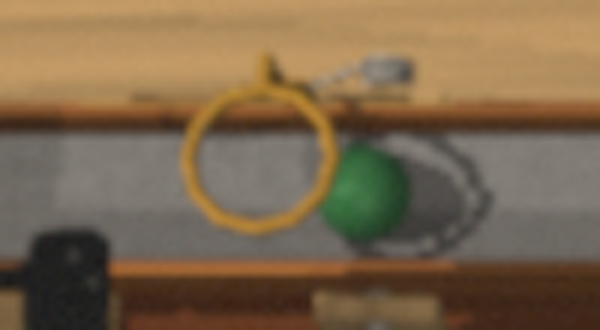

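The crop shows the ring centre at (258,158) and the marble at (365,191), so the target is s ≈ 74.5 mm. The marble is slowing at s ≈ 38.

Call:
{"api": "jog_arm", "payload": {
  "motion": [
    {"offset":[0,0,-0.6],"roll":0,"hand":0},
    {"offset":[0,0,-0.6],"roll":0,"hand":0},
    {"offset":[0,0,-0.6],"roll":0,"hand":0}
  ]
}}

```text
clock: 8.87
tool_pos: [0.5315, 0.2004, 0.0991]
orientation: [-180.0, -0.2, -0.0]
force: [1.4, -2.5, 7.8]
opening: 0.0002
```

```bash
python3 - <<'E'
from h import *
t,Kt,Tt=look(2)
P=plane(Kt,Tt,242.6,160.9,.1275); print('ring',P,P[:2]@YAX)
E
```

```text
t 8.867 z 99.11 F 7.8 s [55.5, 253.8, 166.6, 7.0]
t 8.917 z 99.09 F 6.7 s [57.6, 252.9, 166.7, 7.1]
ring [0.61964763 0.05983591 0.1275    ] 0.07623562760286791
```

Call:
{"api": "jog_arm", "payload": {
  "motion": [
    {"offset":[0,0,-2.5],"roll":0,"hand":0},
    {"offset":[0,0,-2.5],"roll":0,"hand":0}
  ]
}}

```text
clock: 9.13
tool_pos: [0.5314, 0.2001, 0.1017]
orientation: [180.0, -0.1, -0.0]
force: [0.8, -3.0, 6.4]
opening: 0.0007
```

```bash
python3 - <<'E'
from h import *
t,Kt,Tt=look(2)
E
```

```text
t 9.133 z 101.69 F 6.4 s [67.1, 249.1, 166.6, 7.2]
t 9.183 z 101.61 F 6.5 s [68.8, 248.4, 166.5, 7.2]
```

Call:
{"api": "jog_arm", "payload": {
  "motion": [
    {"offset":[0,0,0],"roll":0,"hand":0},
    {"offset":[0,0,0],"roll":0,"hand":0}
  ]
}}

```text
clock: 9.4
tool_pos: [0.5314, 0.2001, 0.1015]
orientation: [-180.0, -0.1, -0.0]
force: [2.0, -2.1, 7.3]
opening: 0.0005
```

```bash
python3 - <<'E'
from h import *
t,Kt,Tt=look(1)
E
```

```text
t 9.400 z 101.46 F 7.3 s [72.1, 247.1, 166.2, 7.1]
```

Call:
{"api": "jog_arm", "payload": {
  "motion": [
    {"offset":[0,0,0],"roll":0,"hand":0},
    {"offset":[0,0,0],"roll":0,"hand":0},
    {"offset":[0,0,0],"roll":0,"hand":0}
  ]
}}

```text
clock: 9.7
tool_pos: [0.5314, 0.2001, 0.1015]
orientation: [-180.0, -0.1, -0.0]
force: [1.6, -2.0, 6.8]
opening: 0.0005
```

```bash
python3 - <<'E'
from h import *
t,Kt,Tt=look(1)
E
```

```text
t 9.700 z 101.47 F 6.8 s [75.2, 245.9, 164.7, 6.5]
```

Call:
{"api": "jog_arm", "payload": {
  "motion": [
    {"offset":[0,0,0],"roll":0,"hand":0},
    {"offset":[0,0,0],"roll":0,"hand":0},
    {"offset":[0,0,0],"roll":0,"hand":0},
    {"offset":[0,0,0],"roll":0,"hand":0}
  ]
}}

```text
clock: 10.08
tool_pos: [0.5314, 0.2001, 0.1015]
orientation: [-180.0, -0.1, -0.0]
force: [2.1, -2.3, 6.7]
opening: 0.0003
```

```bash
python3 - <<'E'
from h import *
t,Kt,Tt=look(1)
a=cv2.resize(t[135:190,200:300],None,fx=6,fy=6,interpolation=cv2.INTER_CUBIC)
cv2.imwrite('pics/c5.png',a[:,:,::-1])
E
```

```text
t 10.083 z 101.48 F 6.7 s [75.2, 245.9, 164.7, 6.5]
```

View pics/c5.png

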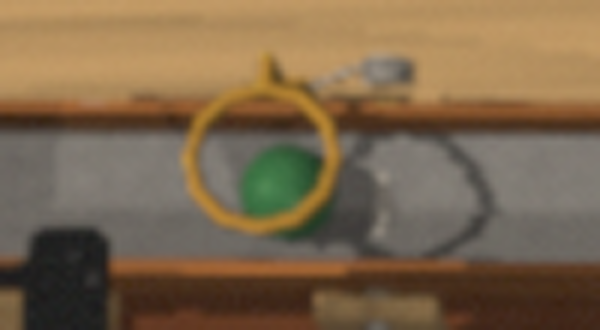

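The marble (crop centre (285,192)) is at rest under the ring (crop centre (262,158)). Allowing for the 47 mm height difference, it is about 2 mm short of the target. I hold here.

Call:
{"api": "jog_arm", "payload": {
  "motion": [
    {"offset":[0,0,0],"roll":0,"hand":0},
    {"offset":[0,0,0],"roll":0,"hand":0},
    {"offset":[0,0,0],"roll":0,"hand":0},
    {"offset":[0,0,0],"roll":0,"hand":0},
    {"offset":[0,0,0],"roll":0,"hand":0},
    {"offset":[0,0,0],"roll":0,"hand":0},
    {"offset":[0,0,0],"roll":0,"hand":0},
    {"offset":[0,0,0],"roll":0,"hand":0},
    {"offset":[0,0,0],"roll":0,"hand":0},
    {"offset":[0,0,0],"roll":0,"hand":0}
  ]
}}

```text
clock: 10.97
tool_pos: [0.5314, 0.2001, 0.1015]
orientation: [-180.0, -0.1, -0.0]
force: [1.7, -3.2, 7.0]
opening: 0.0003
```

```bash
python3 - <<'E'
from h import *
t,Kt,Tt=look(1); s,Ks,Ts=snap('side')
h=cv2.cvtColor(s,cv2.COLOR_RGB2HSV).astype(int); H,S,V=h[...,0],h[...,1],h[...,2]
m=((H>48)&(H<92)&(S>90)).astype(np.uint8)*255; m[:140]=0;m[200:]=0;m[:,:290]=0;m[:,390:]=0
c=max(cv2.findContours(m,0,1)[0],key=cv2.contourArea); print('side marble',cv2.boundingRect(c),cv2.minEnclosingCircle(c))
M=[.6195,.0556,.0813]; print('expected marble side',proj(Ks,Ts,M),'ring',proj(Ks,Ts,[.6195,.058,.128]))
r1=ray(Kt,Tt,247.1,166.6); 
a=cv2.resize(s[135:195,290:390],None,fx=6,fy=6,interpolation=cv2.INTER_CUBIC); cv2.imwrite('pics/c6.png',a[:,:,::-1])
E
```

```text
t 10.967 z 101.46 F 7.0 s [75.2, 245.9, 164.7, 6.5]
side marble (323, 165, 13, 15) ((329.5, 172.0), 7.159010887145996)
expected marble side [329.02365614 171.46706419] ring [328.81848241 155.37483313]
```

View pics/c6.png

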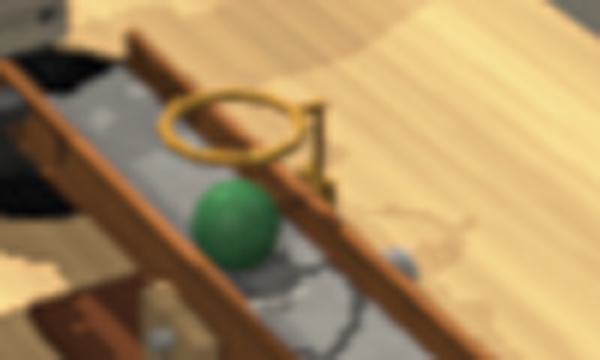

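The side view agrees: ring centre at (328.8,155.6) and marble at (329.3,172), both within 0.5 px of prediction. The marble is therefore within about 3 mm of the ring axis, and I keep holding.

Call:
{"api": "jog_arm", "payload": {
  "motion": [
    {"offset":[0,0,0]},
    {"offset":[0,0,0]},
    {"offset":[0,0,0]},
    {"offset":[0,0,0]},
    {"offset":[0,0,0]},
    {"offset":[0,0,0]},
    {"offset":[0,0,0]},
    {"offset":[0,0,0]},
    {"offset":[0,0,0]},
    {"offset":[0,0,0]},
    {"offset":[0,0,0]},
    {"offset":[0,0,0]},
    {"offset":[0,0,0]},
    {"offset":[0,0,0]},
    {"offset":[0,0,0]},
    {"offset":[0,0,0]},
    {"offset":[0,0,0]},
    {"offset":[0,0,0]},
    {"offset":[0,0,0]},
    {"offset":[0,0,0]}
  ]
}}

```text
$.motion[0]: bad value
```

Call:
{"api": "jog_arm", "payload": {
  "motion": [
    {"offset":[0,0,0],"roll":0,"hand":0},
    {"offset":[0,0,0],"roll":0,"hand":0},
    {"offset":[0,0,0],"roll":0,"hand":0},
    {"offset":[0,0,0],"roll":0,"hand":0},
    {"offset":[0,0,0],"roll":0,"hand":0},
    {"offset":[0,0,0],"roll":0,"hand":0},
    {"offset":[0,0,0],"roll":0,"hand":0},
    {"offset":[0,0,0],"roll":0,"hand":0},
    {"offset":[0,0,0],"roll":0,"hand":0},
    {"offset":[0,0,0],"roll":0,"hand":0},
    {"offset":[0,0,0],"roll":0,"hand":0},
    {"offset":[0,0,0],"roll":0,"hand":0},
    {"offset":[0,0,0],"roll":0,"hand":0},
    {"offset":[0,0,0],"roll":0,"hand":0},
    {"offset":[0,0,0],"roll":0,"hand":0},
    {"offset":[0,0,0],"roll":0,"hand":0},
    {"offset":[0,0,0],"roll":0,"hand":0},
    {"offset":[0,0,0],"roll":0,"hand":0},
    {"offset":[0,0,0],"roll":0,"hand":0},
    {"offset":[0,0,0],"roll":0,"hand":0}
  ]
}}

```text
clock: 12.73
tool_pos: [0.5314, 0.2001, 0.1015]
orientation: [-180.0, -0.1, -0.0]
force: [1.9, -2.9, 6.5]
opening: 0.0001
```

Call:
{"api": "jog_arm", "payload": {
  "motion": [
    {"offset":[0,0,0],"roll":0,"hand":0},
    {"offset":[0,0,0],"roll":0,"hand":0},
    {"offset":[0,0,0],"roll":0,"hand":0},
    {"offset":[0,0,0],"roll":0,"hand":0},
    {"offset":[0,0,0],"roll":0,"hand":0},
    {"offset":[0,0,0],"roll":0,"hand":0},
    {"offset":[0,0,0],"roll":0,"hand":0},
    {"offset":[0,0,0],"roll":0,"hand":0},
    {"offset":[0,0,0],"roll":0,"hand":0},
    {"offset":[0,0,0],"roll":0,"hand":0},
    {"offset":[0,0,0],"roll":0,"hand":0},
    {"offset":[0,0,0],"roll":0,"hand":0},
    {"offset":[0,0,0],"roll":0,"hand":0},
    {"offset":[0,0,0],"roll":0,"hand":0},
    {"offset":[0,0,0],"roll":0,"hand":0},
    {"offset":[0,0,0],"roll":0,"hand":0},
    {"offset":[0,0,0],"roll":0,"hand":0},
    {"offset":[0,0,0],"roll":0,"hand":0},
    {"offset":[0,0,0],"roll":0,"hand":0},
    {"offset":[0,0,0],"roll":0,"hand":0}
  ]
}}

```text
clock: 14.4
tool_pos: [0.5314, 0.2001, 0.1015]
orientation: [-180.0, -0.1, -0.0]
force: [1.8, -2.7, 5.8]
opening: 0.0002
```

```bash
python3 - <<'E'
from h import *
look(1)
E
```

```text
t 14.400 z 101.47 F 5.8 s [72.1, 247.1, 166.2, 7.1]
```

The marble has stayed still for about 5 s. I hold a little longer as margin.

Call:
{"api": "jog_arm", "payload": {
  "motion": [
    {"offset":[0,0,0],"roll":0,"hand":0},
    {"offset":[0,0,0],"roll":0,"hand":0},
    {"offset":[0,0,0],"roll":0,"hand":0},
    {"offset":[0,0,0],"roll":0,"hand":0},
    {"offset":[0,0,0],"roll":0,"hand":0},
    {"offset":[0,0,0],"roll":0,"hand":0},
    {"offset":[0,0,0],"roll":0,"hand":0},
    {"offset":[0,0,0],"roll":0,"hand":0},
    {"offset":[0,0,0],"roll":0,"hand":0},
    {"offset":[0,0,0],"roll":0,"hand":0},
    {"offset":[0,0,0],"roll":0,"hand":0},
    {"offset":[0,0,0],"roll":0,"hand":0}
  ]
}}

```text
clock: 15.45
tool_pos: [0.5314, 0.2001, 0.1014]
orientation: [-180.0, -0.1, -0.0]
force: [2.2, -1.9, 5.7]
opening: 0.0002
```

Call:
{"api": "jog_arm", "payload": {
  "motion": [
    {"offset":[0,0,2],"roll":0,"hand":0},
    {"offset":[0,0,4],"roll":0,"hand":0},
    {"offset":[0,0,6],"roll":0,"hand":0},
    {"offset":[0,0,6.5],"roll":0,"hand":0},
    {"offset":[0,0,6.5],"roll":0,"hand":0},
    {"offset":[0,0,6.5],"roll":0,"hand":0},
    {"offset":[0,0,6.5],"roll":0,"hand":0},
    {"offset":[0,0,6.5],"roll":0,"hand":0},
    {"offset":[0,0,6.5],"roll":0,"hand":0},
    {"offset":[0,0,6.5],"roll":0,"hand":0}
  ]
}}

```text
clock: 16.28
tool_pos: [0.5315, 0.201, 0.0952]
orientation: [-179.9, -0.2, -0.0]
force: [-0.4, 0.9, 7.6]
opening: 0.0004
```

```bash
python3 - <<'E'
from h import *
look(2)
E
```

```text
t 16.283 z 95.21 F 7.6 s [102.2, 235.0, 166.4, 7.1]
t 16.333 z 95.23 F 7.7 s [106.4, 233.3, 166.6, 7.0]
```

Call:
{"api": "jog_arm", "payload": {
  "motion": [
    {"offset":[0,0,0],"roll":0,"hand":0},
    {"offset":[0,0,0],"roll":0,"hand":0},
    {"offset":[0,0,0],"roll":0,"hand":0},
    {"offset":[0,0,0],"roll":0,"hand":0},
    {"offset":[0,0,0],"roll":0,"hand":0},
    {"offset":[0,0,0],"roll":0,"hand":0},
    {"offset":[0,0,0],"roll":0,"hand":0},
    {"offset":[0,0,0],"roll":0,"hand":0},
    {"offset":[0,0,0],"roll":0,"hand":0},
    {"offset":[0,0,0],"roll":0,"hand":0},
    {"offset":[0,0,0],"roll":0,"hand":0},
    {"offset":[0,0,0],"roll":0,"hand":0},
    {"offset":[0,0,0],"roll":0,"hand":0},
    {"offset":[0,0,0],"roll":0,"hand":0},
    {"offset":[0,0,0],"roll":0,"hand":0},
    {"offset":[0,0,0],"roll":0,"hand":0},
    {"offset":[0,0,0],"roll":0,"hand":0},
    {"offset":[0,0,0],"roll":0,"hand":0}
  ]
}}

```text
clock: 17.88
tool_pos: [0.5315, 0.201, 0.0953]
orientation: [-179.9, -0.2, -0.0]
force: [0.5, 1.1, 7.8]
opening: 0.0002
```

```bash
python3 - <<'E'
from h import *
t,_,_=look(1); s,_,_=snap('side'); w,_,_=snap('wrist')
a=cv2.resize(s[120:220,240:390],(450,300),interpolation=cv2.INTER_CUBIC); b=cv2.resize(w,(450,281)); c=np.vstack([a,b]); cv2.imwrite('pics/c7.png',c[:,:,::-1])
E
```

```text
t 17.883 z 95.26 F 7.8 s [251.3, 176.0, 154.0, 0.0]
```

View pics/c7.png

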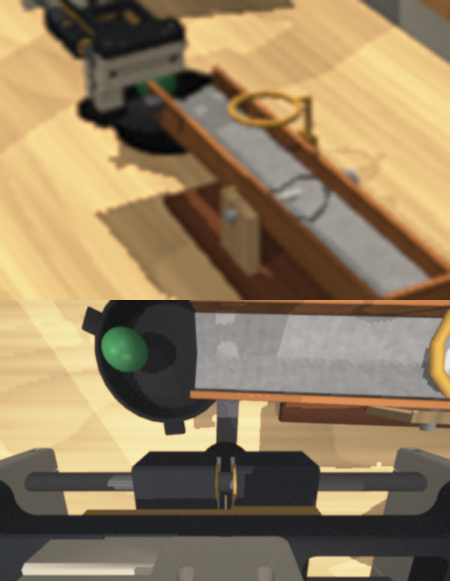

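The wrist view shows the marble inside the ashtray at (124,349), and the chute is empty. I let the paddle rise gently and then lift clear.

Call:
{"api": "jog_arm", "payload": {
  "motion": [
    {"offset":[0,0,-2],"roll":0,"hand":0},
    {"offset":[0,0,-4],"roll":0,"hand":0},
    {"offset":[0,0,-6],"roll":0,"hand":0},
    {"offset":[0,0,-8],"roll":0,"hand":0},
    {"offset":[0,0,-10],"roll":0,"hand":0},
    {"offset":[0,0,-12],"roll":0,"hand":0},
    {"offset":[0,0,-14],"roll":0,"hand":0},
    {"offset":[0,0,-16],"roll":0,"hand":0},
    {"offset":[0,0,-18],"roll":0,"hand":0},
    {"offset":[0,0,-20],"roll":0,"hand":0},
    {"offset":[0,0,-22],"roll":0,"hand":0},
    {"offset":[0,0,-24],"roll":0,"hand":0},
    {"offset":[0,0,-30],"roll":0,"hand":0},
    {"offset":[0,0,-50],"roll":0,"hand":0},
    {"offset":[0,0,-80],"roll":0,"hand":0},
    {"offset":[-30,0,-110],"roll":0,"hand":0},
    {"offset":[-50,0,-130],"roll":0,"hand":0},
    {"offset":[-50,0,-130],"roll":0,"hand":0},
    {"offset":[-50,0,-130],"roll":0,"hand":0},
    {"offset":[-50,0,-130],"roll":0,"hand":0}
  ]
}}

```text
clock: 19.7
tool_pos: [0.4797, 0.2006, 0.2237]
orientation: [-180.0, 0.0, -0.0]
force: [0.4, -0.8, -0.2]
opening: 0.0008
```

Call:
{"api": "jog_arm", "payload": {
  "motion": [
    {"offset":[0,0,0],"roll":0,"hand":0},
    {"offset":[0,0,0],"roll":0,"hand":0},
    {"offset":[0,0,0],"roll":0,"hand":0},
    {"offset":[0,0,0],"roll":0,"hand":0},
    {"offset":[0,0,0],"roll":0,"hand":0},
    {"offset":[0,0,0],"roll":0,"hand":0},
    {"offset":[0,0,0],"roll":0,"hand":0},
    {"offset":[0,0,0],"roll":0,"hand":0},
    {"offset":[0,0,0],"roll":0,"hand":0},
    {"offset":[0,0,0],"roll":0,"hand":0},
    {"offset":[0,0,0],"roll":0,"hand":0},
    {"offset":[0,0,0],"roll":0,"hand":0}
  ]
}}

```text
clock: 20.7
tool_pos: [0.4801, 0.2003, 0.2239]
orientation: [-180.0, -0.0, -0.0]
force: [-0.0, -0.5, 0.4]
opening: 0.0005
```

```bash
python3 - <<'E'
from h import *
def g(w):
    h=cv2.cvtColor(w,cv2.COLOR_RGB2HSV).astype(int); m=((h[...,0]>48)&(h[...,0]<92)&(h[...,1]>90)).astype(np.uint8)*255
    return [(x[0],round(x[1],1)) for x in (cv2.minEnclosingCircle(c) for c in cv2.findContours(m,0,1)[0] if len(c)>8)]
o=ctrl.get_obs(); print(o['clock'],o['tool_pos'],o['force'])
for k in range(3):
    w,K,T=snap('wrist'); r=g(w); print(r,[plane(K,T,*x[0],.032).round(4) for x in r])
t,_,_=snap('top')
b=cv2.resize(t[130:230,130:370],(576,240),interpolation=cv2.INTER_CUBIC); a=np.zeros((300,576,3),np.uint8); a[:,:480]=cv2.resize(w,(480,300))
cv2.imwrite('pics/c8.png',np.vstack([a,b])[:,:,::-1])
E
```

```text
20.7 [0.48008239 0.20025229 0.22393869] [-0.00642748 -0.48204076  0.41709908]
[((227.1436767578125, 36.92988586425781), 23.4)] [array([0.6316, 0.2983, 0.032 ])]
[((227.96534729003906, 36.430694580078125), 23.0)] [array([0.632 , 0.2974, 0.032 ])]
[((228.07920837402344, 36.158416748046875), 22.6)] [array([0.6323, 0.2972, 0.032 ])]
```

View pics/c8.png

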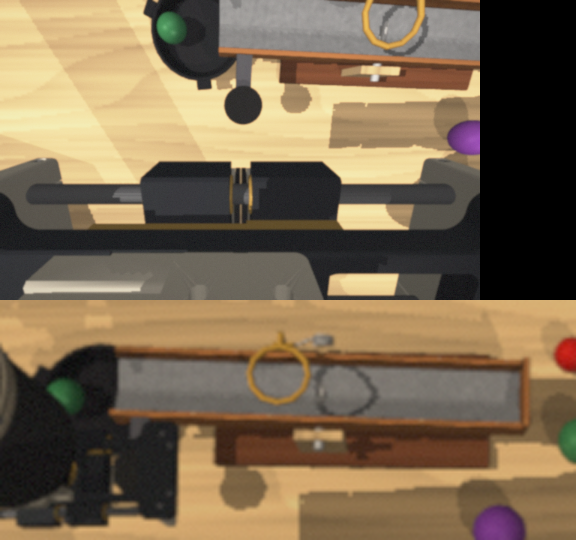

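The chute is back at its home tilt. The marble is in the ashtray at wrist crop (171,28), off to the far side. I let it settle and get a full view of the ashtray.

Call:
{"api": "jog_arm", "payload": {
  "motion": [
    {"offset":[0,0,-40],"roll":0,"hand":0},
    {"offset":[20,-20,-80],"roll":0,"hand":0},
    {"offset":[50,-50,-90],"roll":0,"hand":0},
    {"offset":[60,-60,-90],"roll":0,"hand":0},
    {"offset":[60,-60,-90],"roll":0,"hand":0},
    {"offset":[60,-60,-90],"roll":0,"hand":0},
    {"offset":[60,-60,-90],"roll":0,"hand":0},
    {"offset":[60,-60,-90],"roll":0,"hand":0},
    {"offset":[60,-60,-90],"roll":0,"hand":0},
    {"offset":[60,-60,-90],"roll":0,"hand":0},
    {"offset":[60,-60,-90],"roll":0,"hand":0},
    {"offset":[60,-60,-90],"roll":0,"hand":0},
    {"offset":[60,-60,-90],"roll":0,"hand":0},
    {"offset":[60,-60,-90],"roll":0,"hand":0},
    {"offset":[60,-60,-90],"roll":0,"hand":0},
    {"offset":[60,-60,-90],"roll":0,"hand":0},
    {"offset":[60,-60,-90],"roll":0,"hand":0},
    {"offset":[60,-60,-90],"roll":0,"hand":0},
    {"offset":[60,-60,-90],"roll":0,"hand":0},
    {"offset":[60,-60,-90],"roll":0,"hand":0}
  ]
}}

```text
clock: 22.57
tool_pos: [0.5401, 0.2602, 0.3138]
orientation: [180.0, 0.0, -0.0]
force: [-0.4, 0.0, -0.3]
opening: 0.0003
```

```bash
python3 - <<'E'
from h import *
def g(w):
    h=cv2.cvtColor(w,cv2.COLOR_RGB2HSV).astype(int); m=((h[...,0]>48)&(h[...,0]<92)&(h[...,1]>90)).astype(np.uint8)*255
    return [(x[0],round(x[1],1)) for x in (cv2.minEnclosingCircle(c) for c in cv2.findContours(m,0,1)[0] if len(c)>8)]
o=ctrl.get_obs(); print(o['clock'],o['tool_pos'],o['force'])
for k in range(4):
    w,K,T=snap('wrist'); r=g(w); print(r,[plane(K,T,*x[0],.032).round(4) for x in r])
cv2.imwrite('pics/c9.png',w[:,:,::-1])
E
```

```text
22.5667 [0.54012729 0.26016782 0.3138444 ] [-0.39312594  0.04300961 -0.34330857]
[((293.8255920410156, 100.8255844116211), 15.9)] [array([0.6325, 0.2976, 0.032 ])]
[((293.8304443359375, 101.32173919677734), 15.5)] [array([0.6318, 0.2976, 0.032 ])]
[((293.8656005859375, 101.59677124023438), 15.4)] [array([0.6315, 0.2976, 0.032 ])]
[((292.84375, 101.15625), 15.9)] [array([0.6321, 0.299 , 0.032 ])]
```

View pics/c9.png

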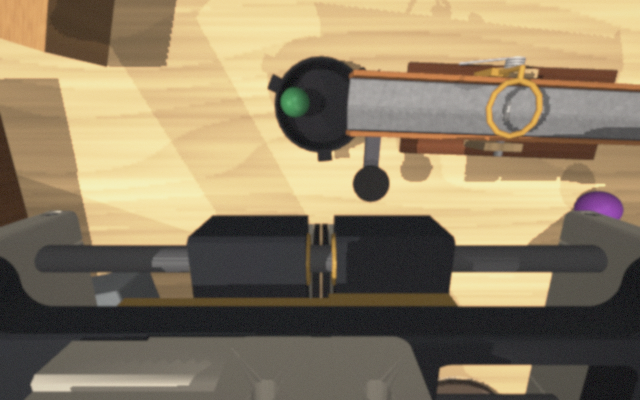

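The wrist view shows the marble at rest at (293.8,101) in the upright ashtray, whose outline centre is about (322.5,103.5). The chute is home and the bystanders are untouched. Positions from the two wrist poses agree with a height of 0.032 m. I do one last distance check and then hand in.

```bash
python3 - <<'E'
from h import *
w,K,T=snap('wrist'); a=plane(K,T,322.5,103.5,.034); m=plane(K,T,293.8,101.2,.032); l=plane(K,T,275,103.5,.034)
d=np.linalg.norm((a-m)[:2]); print(a,m,'dist',d,'rim radius',np.linalg.norm(a-l))
_,Kt,Tt=snap('top'); print('ashtray at start (top)',plane(Kt,Tt,*cr(118,127,3.4,135,135),.034))
if d<.046: print(order.close_job())
E
```

```text
[0.62871451 0.25753121 0.034     ] [0.63196042 0.29768188 0.032     ] dist 0.04028166749279987 rim radius 0.06628875444842068
ashtray at start (top) [0.62470319 0.26394927 0.034     ]
the job is handed in; nothing more can be done
None
```

The marble was inspected under the ring and now lies in the ashtray. The chute is back at its home tilt, and the job is handed in at about 23 s of the 67 s allowed. The hand-in gives no verdict, so everything below is from my own checks.

- **Inspection:** I pressed the paddle with shut fingers and brought the marble to rest under the ring. It held still there from about 9.5 s to 15.5 s, within about 2–3 mm of centre in both the top and side views.
- **Roll-off:** I rolled it off the open end at an estimated 0.2 m/s, then let the paddle rise gently and lifted clear.
- **Marble in ashtray:** It is at rest about 40 mm from the ashtray's centre, against the 50 mm limit. Positions from two wrist-camera poses agree with its centre being 32 mm above the work surface. My measured rim radius of 66 mm matches the text.
- **Ashtray and other goods:** The ashtray is within about 8 mm of my rough start estimate, which is close to the measuring error. The ring and other goods look unmoved in the pictures. I judged the chute's home tilt by eye and did not measure the angle.

**Disagreements with the text:**
- **More drag than "little":** The marble needed about 7 mm more paddle travel past the computed level position to keep rolling.
- **Top-view reading:** While the marble was under the ring, its position flickered by about 3 mm because the ring wire covered part of it. The side view settled it.
- **Refused move:** One hold command was rejected for missing fields. It moved nothing.

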